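# Key the herb mill's rotor home and cap it

## Robot

A 6-joint arm with a two-finger parallel gripper is mounted at the origin on the work surface. World frame = base frame: x ahead of the robot, y to its left, z up, the work surface at z = 0. Lengths are in m, angles in rad, forces in N, time in s.
With the tool pointing down it reaches from about 0.425 to 0.95 m from the base axis. Payload 3.5 kg.
Tool frame: the origin (TCP) lies at the very end of the fingers, on their centre line; the grasp point (between the pads) lies 19 mm behind it; x points along the fingers, z is the direction in which the jaws open and shut, and the axes are right-handed (so a half turn about x gives the same grasp; the last joint's range is limited). The gripper opens to 85 mm and grips with 20 to 120 N. Pads are 22 mm wide; open, the fingers measure 114 mm over their backs; the gripper's body (76 mm by 85 mm) begins 54 mm behind the grasp point. The pads swing forward as they close: fully open they stand 13 mm farther back than shut.
Start: joints at [-1.345, 0.286, 1.577, -0, 1.279, -0.15], TCP at [0.248, -0.628, 0.231] pointing down, gripper open.
Joint ranges: [-2.77, 2.77], [-0.9, 2.22], [0.21, 2.48], [-1.53, 4.67], [0.24, 2.81], [-2.84, 2.84]. Speed limits (rad/s): [2.79, 2.79, 3.14, 3.14, 3.14, 3.14].

## Interface

Orientations are given as a unit quaternion [x, y, z, w].
In Python, from plant import ctrl, cams gives the robot as it stands.
- The arm moves only by the tool play_rows, never from a script. Its argument "rows" is a list of rows, each a list of 3 entries, a list of its own where there are three numbers: the opening in per cent of the stroke, from 0 (shut) to 100 (fully open), then the shift along the tool's x, y, z in units of 0.3 m (1.0 is 0.3 m), then the turn, a rotation vector about the tool's x, y, z in units of pi/2 rad (1.0 is pi/2 rad). A call has 1 to 10 rows; each row is the pose to reach, as a shift and turn from the pose commanded when the call began, along the tool's axes at that moment; what a row does not reach only later rows make up. A row lasts 1/12 s, in which the tool goes at most 41.7 mm and 7.16 degrees, less where a joint would pass 70% of its speed; a pose out of reach is approached as far as the arm can. A call with a number of a shift or a turn outside -1 to 1 is refused whole. A call with a gripper value outside its range is refused whole. The fingers move at their own pace and stop on an object; "force" is the grip in N (left out, the last holds). Time passes only in rows, so rows that repeat a pose let the fingers close. It gives the time, the measured TCP pose, the force and the opening at its end, in the units of the state.
- ctrl.get_state(): the state, without advancing time (a new reading comes with each control period).
- cams.read_camera(name): name is "side" or "top"; returns a dict with "color" (400x640x3 uint8, red, green, blue), "fx", "fy", "cx", "cy" (pixels), "k1" (the pictures are not rectified: a ray, as slopes to the right and down, at radius r is drawn at 1 + k1 r^2 times it, then the intrinsics apply), "view" (4x4, takes a point from world to camera coordinates). Camera axes: x right, y down, z forward; pixel columns grow to the right and rows downward; lengths in m; the calibration is good to about 2 mm. A picture is of the moment at which its call begins. There is no depth.
- ctrl.sign_off(): hands the job in, once; it reports no verdict.
The state is a dict: "time": time; "qpos": joint angles; "dq": joint speeds; "joint_efforts": joint torques, N m; "eef_pos": TCP position; "tcp_rot": TCP orientation; "contact_force": force on the tool from outside, world axes, zero at the start; "wrist_torque": the same for the moment, N m; "opening": opening from 0.0 (shut) to 1.0 (fully open).
Only numpy, scipy, OpenCV 4.12 (cv2) and the standard library are available. Lean on these libraries where they do the work, as an engineer would, in place of code of your own. Each camera call takes 0.05 s, during which the arm holds its last target. There are 200 camera calls.

## Task

Put the dispensary's herb mill back together after cleaning. The rotor has been set over the spindle but its tab is riding on the spindle's end face: turn the rotor round on the spindle until the tab drops into the keyway and the rotor sits fully home, and then slip the retaining cap over the spindle's stub, down flush on the rotor's hub, and let go of it. Leave the mortar, the jar and the canister standing where they are.

Things in the scene. Friction and masses are not known exactly. Their poses are not given: they have to be found in the camera images.
- mill: Herb mill, fixed. Origin: on the counter under the spindle axis, z up. Open round chamber: inner radius 102 mm, outer 118, floor 65 mm up, rim 135. To its +x a motor, 53 mm radius, 200 high, 205 mm off the axis. To its +y the lid, open, fixed: hinge 125 mm off, 137 up, leaning 15 deg outward, 225 wide, to 390 high. To its -y a spout to 161 mm off, below 110 high. Bed 55 high, from 118 mm to -x.
- spindle_end (a point): Centre of the spindle's flat end face, 116 mm above the counter, on the vertical axis. The spindle is 40 mm thick; one keyway, 10 wide, 8 deep radially, is cut down 14 mm from the end face. A plain stub, 18 mm thick, stands 30 mm up from the end face. The rotor's seat, a 60 mm flange, lies 44 mm below the end face. Site axes turn with the spindle: keyway at its +x.
- spindle (a joint): Turn of the spindle, rad, counter-clockwise from above: at 0 the keyway points along the mill's +x. The idle motor holds it with about 0.5 N m of friction, far more than the loose rotor drags, so it stays put until the rotor is keyed to it; then both turn together if pushed on.
- rotor: Loose aluminium rotor, 0.45 to 0.8 kg. Origin: centre of its underside. Disc 160 mm wide, 6 thick; hub 84 wide, 45 high, bore 41.6. Four upright beater bars on the disc, along +x, +y, -x, -y, 48 to 78 mm from the axis, 12 thick, tops 36 above the underside. Tab 8 mm wide at +x in the bore, 32 to 44 mm up. Riding: underside 84 mm over the counter, cocked up to 6 deg; home: 72, level.
- cap: Loose steel retaining cap, 0.2 to 0.33 kg, standing on its flange on the counter. Origin: centre of its underside. Flange 64 mm wide, 10 high; above it a round knurled grip 40 wide, up to 60 mm high. Blind bore from below, 23 wide, 38 deep, which slips freely over the stub. On the hub its underside is 117 mm over the counter. It can stand on either side of the mill.
- mortar: Bystander: brass mortar with its pestle standing in it, one piece, 96 mm wide, 108 high (pestle to 190). Origin: centre of its underside.
- jar: Bystander: white lidded ceramic jar, 92 mm wide, 127 high. Origin: centre of its underside.
- canister: Bystander: round steel canister with a lid, 87 mm wide, 113 high. Origin: centre of its underside.

How it is judged:
By the outcome, as a careful person would: the job done as asked, in the order asked, and still so for the second after the job is handed in, with the robot touching nothing.
It also fails if it takes over 72 s, if anything falls off the work surface, if the arm or the gripper's body presses on something with over 40 N, if the wrist force passes 120 N, or if a joint passes its speed limit or range.

## Working session

There is one attempt and no reset: what is moved stays moved. The work goes in short steps, Python scripts to look and compute and a tool call to move; the robot and the scene stay as the last step left them, time stands still between calls to the robot, and variables do not carry over. Pictures are saved under pics/ and viewed, about 8 in all and at most 12, crops included, and the job is handed in when it is done.

Besides the shell and the picture viewer there is one more tool, called after ">>>" as name(argument=value, ...), one argument or row to a line, values as JSON. play_rows: Moves the arm, as the interface text tells. Shifts and turns lie within -1 to 1; 1 stands for 0.3 m of shift or pi/2 rad of turn. Its arguments: {"type":"object","properties":{"rows":{"type":"array"},"force":{"type":"number"}},"required":["rows"]}

```bash
ls; mkdir -p pics
cat > h.py <<'E'
import numpy as np,cv2
from plant import ctrl,cams
def cam(n):
    d=cams.read_camera(n);V=np.array(d['view']).reshape(4,4)
    return d,V
def ray(d,V,u,v):
    x=np.array([(u-d['cx'])/d['fx'],(v-d['cy'])/d['fy']]);s=x.copy()
    for _ in range(20): s=x/(1+d['k1']*(s@s))
    R=V[:3,:3];return -R.T@V[:3,3],R.T@np.array([s[0],s[1],1])
def onz(d,V,u,v,z):
    o,r=ray(d,V,u,v);return o+r*(z-o[2])/r[2]
def proj(d,V,p):
    q=V[:3,:3]@np.array(p)+V[:3,3];s=q[:2]/q[2];s=s*(1+d['k1']*(s@s))
    return s*[d['fx'],d['fy']]+[d['cx'],d['cy']]
def cross(a,b):
    (o,r),(p,s)=a,b
    A=np.stack([r,-s],1);t=np.linalg.lstsq(A,p-o,rcond=None)[0]
    x,y=o+r*t[0],p+s*t[1];return (x+y)/2,np.linalg.norm(x-y)
E
python3 - <<'E'
from h import *
for n in('side','top'):
    d,V=cam(n);cv2.imwrite(f'pics/{n}0.png',d['color'][...,::-1]);print(n,d['fx'],d['cx'],d['cy'],d['k1'],V.round(3).tolist(),(-V[:3,:3].T@V[:3,3]).round(3))
s=ctrl.get_state();print(s)
E
```

```text
pics
side 378.08390157339085 326.05071257488794 206.1385229756839 -0.06882804896159811 [[0.878, 0.479, -0.011, -0.428], [0.405, -0.754, -0.517, -0.147], [-0.256, 0.45, -0.856, 1.228], [0.0, 0.0, 0.0, 1.0]] [ 0.749 -0.458  0.97 ]
top 379.65259739646865 310.81718565843164 204.1264435521606 0.0077819979473101155 [[-0.027, -1.0, 0.004, -0.001], [-0.996, 0.026, -0.087, 0.499], [0.087, -0.006, -0.996, 0.993], [0.0, 0.0, 0.0, 1.0]] [ 0.411 -0.008  1.032]
{'time': 0.1, 'qpos': array([-1.34501795e+00,  2.87125638e-01,  1.57805118e+00, -8.01288517e-06,
        1.27861100e+00, -1.49980719e-01]), 'dq': array([ 0.0008836 , -0.00167699, -0.00466308,  0.0014581 , -0.00155962,
        0.00040925]), 'joint_efforts': array([ 4.40485410e-04, -4.07295513e+01, -2.93698668e+01, -1.81475434e-04,
        3.42116829e-03, -3.15972869e-06]), 'eef_pos': array([ 0.24761144, -0.62729315,  0.23004198]), 'tcp_rot': array([ 0.39833785,  0.58516048, -0.39728663,  0.58401841]), 'contact_force': array([ 0.15522356, -0.22097836,  0.28613521]), 'wrist_torque': array([-0.05102673,  0.01236093,  0.02502077]), 'opening': 0.995603760671926}
```

View pics/side0.png

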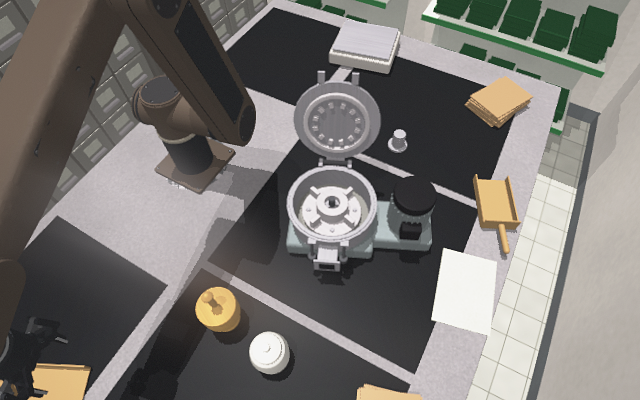

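View pics/top0.png

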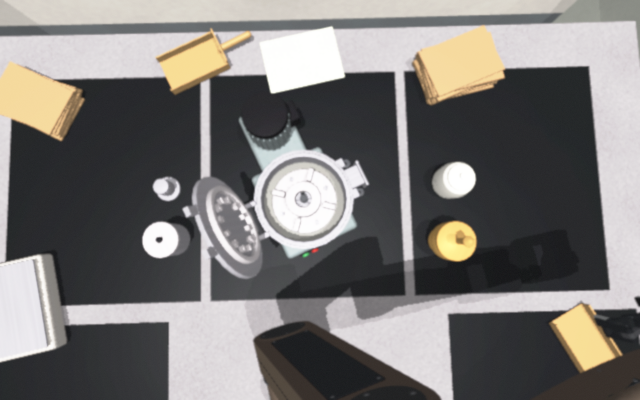

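Side: the cap is at (399,140), the mill at about (332,205), the lid behind it, mortar (218,308), jar (269,352). Top: the cap is at (166,188), the canister (160,240), the mill (303,199), the lid (228,225), the motor (268,125). Next I'll zoom in on the mill and the cap.

Run:
```python
from h import *
S=cv2.imread('pics/side0.png');T=cv2.imread('pics/top0.png')
def c(I,x,y,w,h,k): return cv2.resize(I[y:y+h,x:x+w],None,fx=k,fy=k,interpolation=cv2.INTER_CUBIC)
a=c(S,282,155,100,75,4);b=c(T,253,161,100,75,4)
e=c(S,374,120,50,37,8);f=c(T,141,168,50,37,8)
cv2.imwrite('pics/z.png',np.vstack([np.hstack([a,b]),np.hstack([e,f])]))
ds,Vs=cam('side');dt,Vt=cam('top')
print(cross(ray(ds,Vs,399,132),ray(dt,Vt,165.5,183)))
print('mill top guess',onz(dt,Vt,303,199,.146), onz(dt,Vt,268,118,.2))
```

```text
(array([0.55616186, 0.34837745, 0.08825714]), np.float64(0.0009494749202484553))
mill top guess [0.5006821  0.00449124 0.146     ] [0.67979336 0.07763718 0.2       ]
```

View pics/z.png

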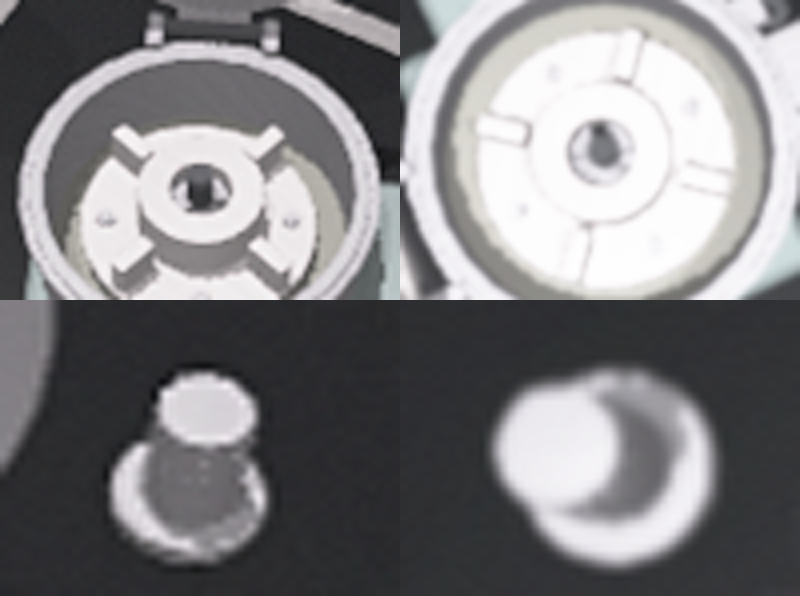

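The crop shows the riding, slightly cocked rotor. Its bars lie at about -14° plus multiples of 90°, and the cap's top and flange are clear. Next I'll measure the axis and cap, and enlarge the bore to look for the tab and keyway.

Run:
```python
from h import *
out=[]
for n,(x,y,w,h) in {'side':(317,192,30,24),'top':(287,187,34,27)}.items():
    I=0
    for _ in range(4): d,V=cam(n);I=I+d['color'].astype(float)/4
    g=cv2.cvtColor(I.astype(np.uint8),cv2.COLOR_RGB2GRAY)
    # rim centre voting: edges cast to rim plane
    E=cv2.Canny(g,60,150);vs,us=np.nonzero(E)
    k=[i for i in range(len(us)) if abs(us[i]-(332 if n=='side' else 303))<65 and abs(vs[i]-200)<65]
    P=np.array([onz(d,V,us[i],vs[i],.135)[:2] for i in k])
    gx,gy=np.meshgrid(np.arange(.47,.54,.001),np.arange(-.03,.04,.001),indexing='ij')
    r=np.hypot(P[:,0]-gx[...,None],P[:,1]-gy[...,None])
    sc=(np.exp(-((r-.118)/.0015)**2)+np.exp(-((r-.102)/.0015)**2)).sum(-1)
    i=np.unravel_index(sc.argmax(),sc.shape);print(n,'mill centre',gx[i],gy[i],sc.max())
    print(' bore px',proj(d,V,(gx[i],gy[i],.129)))
    c=cv2.resize(g[y:y+h,x:x+w],(400,int(400*h/w)),interpolation=cv2.INTER_CUBIC)
    out.append(cv2.resize(cv2.normalize(c,None,0,255,cv2.NORM_MINMAX),(400,320)))
    if n=='side': S=(d,V)
cv2.imwrite('pics/bore.png',np.hstack(out))
ds,Vs=S
print('cap top',cross(ray(ds,Vs,399.5,133.1),ray(d,V,160.1,186.3)))
print('cap flange top',onz(d,V,167.7,188.4,.01))
print('motor',onz(d,V,264,121,.2))
```

```text
side mill centre 0.504 0.0020000000000000295 328.5773449426456
 bore px [331.29412276 202.00297707]
top mill centre 0.503 0.004000000000000031 357.19995250532156
 bore px [303.29822187 198.74267347]
cap top (array([0.55260461, 0.37406453, 0.0564362 ]), np.float64(0.0004924633282848509))
cap flange top [0.55286588 0.37155136 0.01      ]
motor [0.67313903 0.08671221 0.2       ]
```

View pics/bore.png

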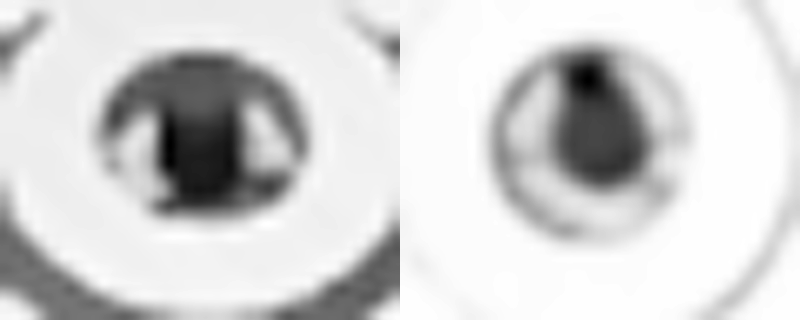

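The black notch in the top crop, at (585,70), is the keyway, at about +8° from world +x. The break in the bore wall at right, (675,155), is the tab, at about -104°. So the rotor needs about +112° CCW. I'll go to the -104° bar with the jaws loosely straddling it.

```bash
cat >> h.py <<'E'
from scipy.spatial.transform import Rotation as R
def pose(): 
    s=ctrl.get_state();return s,R.from_quat(s['tcp_rot'])
def down(yaw): # tool x down, z at world yaw
    z=np.array([np.cos(yaw),np.sin(yaw),0]);x=np.array([0,0,-1.]);return R.from_matrix(np.stack([x,np.cross(z,x),z],1))
def rel(p,yaw,ref=None):
    s,r=pose();p0=s['eef_pos']
    if ref is not None: p0,r=np.array(ref[0]),down(ref[1])
    c=[down(yaw+k*np.pi) for k in(0,1,-1)]
    return [((r.inv().apply(np.array(p)-p0))/.3).round(3).tolist()]+[((r.inv()*q).as_rotvec()/(np.pi/2)).round(3).tolist() for q in c[:2]]
def show():
    s,r=pose();z=r.as_matrix()[:,2];x=r.as_matrix()[:,0]
    print('t',round(s['time'],2),'p',s['eef_pos'].round(4),'yaw',round(np.degrees(np.arctan2(z[1],z[0])),2),'x',x.round(3),'q',s['qpos'].round(2),'F',s['contact_force'].round(1),'op',round(s['opening'],3))
E
python3 - <<'E'
from h import *
show()
d2=np.pi/180;a=-104*d2;C=np.array([.503,.003])
b=C+.063*np.array([np.cos(a),np.sin(a)])
print(b,rel([*b,.33],a+np.pi/2),rel([.248,-.628,.33],a+np.pi/2))
E
```

```text
t 0.6 p [ 0.2478 -0.6279  0.2314] yaw -68.47 x [ 0. -0. -1.] q [-1.35  0.29  1.58  0.    1.28 -0.15] F [ 0.2  0.3 -0.6] op 0.997
[ 0.48775892 -0.05812863] [[-0.329, 1.441, -1.473], [-0.605, 0.0, -0.0], [1.395, -0.0, -0.0]] [[-0.329, 0.001, 0.001], [-0.605, 0.0, -0.0], [1.395, -0.0, -0.0]]
```

>>> play_rows(
  rows=[
    [35, [-0.33, 0, 0], [0, 0, 0]],
    [35, [-0.33, 0, 0], [-0.1, 0, 0]],
    [35, [-0.33, 0.72, -0.737], [-0.605, 0, 0]],
    [35, [-0.33, 0.72, -0.737], [-0.605, 0, 0]],
    [35, [-0.33, 0.72, -0.737], [-0.605, 0, 0]],
    [35, [-0.33, 0.72, -0.737], [-0.605, 0, 0]],
    [35, [-0.33, 0.72, -0.737], [-0.605, 0, 0]],
    [35, [-0.33, 0.72, -0.737], [-0.605, 0, 0]],
    [35, [-0.33, 0.72, -0.737], [-0.605, 0, 0]],
    [35, [-0.33, 0.72, -0.737], [-0.605, 0, 0]],
  ],
)

```text
time: 1.43
eef_pos: [0.3688, -0.3391, 0.3312]
tcp_rot: [0.084, 0.701, -0.084, 0.703]
contact_force: [0.2, -0.6, 0.6]
opening: 0.346
```

Run:
```python
from h import *
show()
d2=np.pi/180;a=-104*d2
print(rel([.4878,-.0581,.33],a+np.pi/2))
```

```text
t 1.43 p [ 0.3688 -0.3391  0.3312] yaw -13.69 x [ 0.002  0.    -1.   ] q [-0.95 -0.17  1.87  0.    1.44 -0.71] F [ 0.2 -0.6  0.6] op 0.346
[[0.005, 1.004, 0.164], [0.003, 0.001, -0.0], [-1.997, 0.001, 0.002]]
```

>>> play_rows(
  rows=[
    [35, [0, 1.0, 0.164], [0, 0, 0]],
    [35, [0, 1.0, 0.164], [0, 0, 0]],
    [35, [0, 1.0, 0.164], [0, 0, 0]],
    [35, [0, 1.0, 0.164], [0, 0, 0]],
    [35, [0, 1.0, 0.164], [0, 0, 0]],
    [35, [0, 1.0, 0.164], [0, 0, 0]],
    [35, [0, 1.0, 0.164], [0, 0, 0]],
    [35, [0, 1.0, 0.164], [0, 0, 0]],
    [35, [0.5, 1.0, 0.164], [0, 0, 0]],
    [35, [0.6, 1.0, 0.164], [0, 0, 0]],
  ],
)

```text
time: 2.27
eef_pos: [0.4904, -0.063, 0.2498]
tcp_rot: [0.084, 0.699, -0.086, 0.705]
contact_force: [0.7, 0.0, 0.3]
opening: 0.352
```

Run:
```python
from h import *
show()
d2=np.pi/180;a=-104*d2
print(rel([.4878,-.0581,.15],a+np.pi/2))
d,V=cam('side');c=d['color'][100:260,230:440,::-1];cv2.imwrite('pics/a.png',cv2.resize(c,None,fx=3.6,fy=3.6,interpolation=cv2.INTER_CUBIC))
```

```text
t 2.27 p [ 0.4904 -0.063   0.2498] yaw -13.83 x [ 0.009 -0.003 -1.   ] q [-0.33 -0.14  2.   -0.    1.28 -0.09] F [0.7 0.  0.3] op 0.352
[[0.333, 0.014, -0.015], [0.002, 0.006, 0.001], [-1.998, -0.001, 0.009]]
```

View pics/a.png

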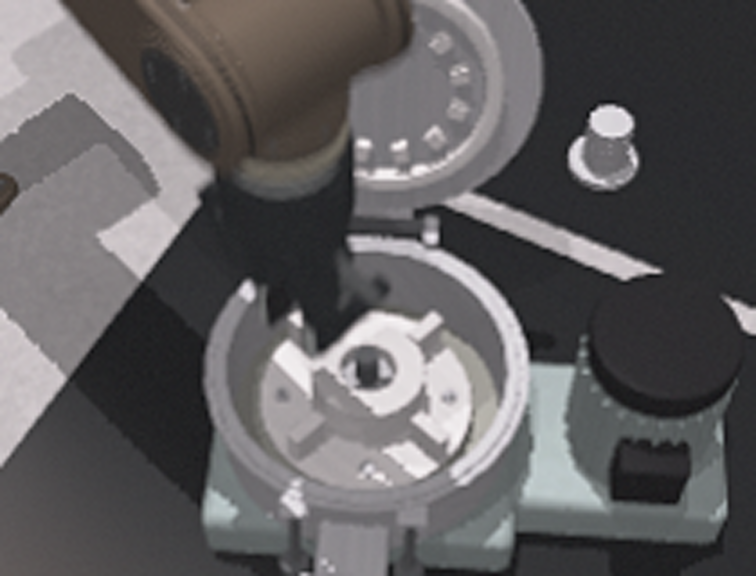

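The jaws are above the lower-left (-104°) bar, which runs through about (310,440), and the arm is clear of the lid. I'll hold for two rows to find the commanded pose before descending.

>>> play_rows(
  rows=[
    [35, [0.2, 0, 0], [0, 0, 0]],
    [35, [0.2, 0, 0], [0, 0, 0]],
    [35, [0.2, 0, 0], [0, 0, 0]],
  ],
)

```text
time: 2.57
eef_pos: [0.4847, -0.0628, 0.1824]
tcp_rot: [0.087, 0.705, -0.086, 0.698]
contact_force: [-0.7, 0.4, 0.3]
opening: 0.348
```

Run:
```python
from h import *
show()
d2=np.pi/180;a=-104*d2
print(rel([.4878,-.0581,.104],a+np.pi/2))
```

```text
t 2.57 p [ 0.4847 -0.0628  0.1824] yaw -14.03 x [-0.01   0.003 -1.   ] q [-0.34 -0.08  2.06 -0.    1.16 -0.09] F [-0.7  0.4  0.3] op 0.348
[[0.261, 0.018, 0.009], [-0.0, -0.007, -0.001], [2.0, -0.001, 0.01]]
```

>>> play_rows(
  rows=[
    [35, [0.0, 0.016, 0.004], [0, 0, 0]],
    [35, [0.1, 0.016, 0.004], [0, 0, 0]],
    [35, [0.15, 0.016, 0.004], [0, 0, 0]],
    [35, [0.2, 0.016, 0.004], [0, 0, 0]],
    [35, [0.23, 0.016, 0.004], [0, 0, 0]],
    [35, [0.25, 0.016, 0.004], [0, 0, 0]],
    [35, [0.26, 0.016, 0.004], [0, 0, 0]],
    [35, [0.26, 0.016, 0.004], [0, 0, 0]],
  ],
)

```text
time: 3.23
eef_pos: [0.491, -0.0596, 0.1099]
tcp_rot: [0.086, 0.701, -0.086, 0.702]
contact_force: [-0.0, 0.2, 0.0]
opening: 0.351
```

Run:
```python
from h import *
show()
d,V=cam('side');c=d['color'][150:250,270:410,::-1];cv2.imwrite('pics/b.png',cv2.resize(c,None,fx=5,fy=5,interpolation=cv2.INTER_CUBIC))
```

```text
t 3.23 p [ 0.491  -0.0596  0.1099] yaw -14.02 x [ 0.001 -0.    -1.   ] q [-0.33  0.03  2.11  0.    1.   -0.08] F [-0.   0.2  0. ] op 0.351
```

View pics/b.png

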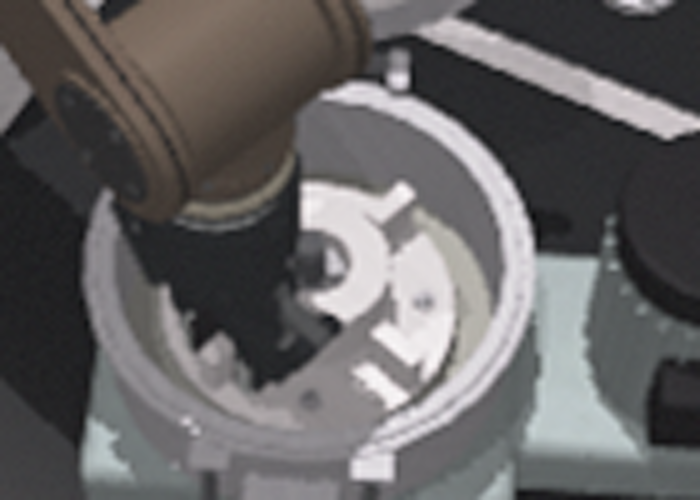

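The jaws straddle the bar with no contact force. I'll lower another 9 mm, then drive the first 30° arc.

>>> play_rows(
  rows=[
    [35, [0.015, 0, 0], [0, 0, 0]],
    [35, [0.03, 0, 0], [0, 0, 0]],
    [35, [0.03, 0, 0], [0, 0, 0]],
  ],
)

```text
time: 3.53
eef_pos: [0.4898, -0.0593, 0.0994]
tcp_rot: [0.086, 0.702, -0.086, 0.701]
contact_force: [-0.7, -0.2, 0.3]
opening: 0.35
```

>>> play_rows(
  rows=[
    [35, [0, 0, 0.011], [-0.033, 0, 0]],
    [35, [0, 0.001, 0.022], [-0.067, 0, 0]],
    [35, [0, 0.003, 0.033], [-0.1, 0, 0]],
    [35, [0, 0.005, 0.044], [-0.133, 0, 0]],
    [35, [0, 0.007, 0.054], [-0.167, 0, 0]],
    [35, [0, 0.01, 0.065], [-0.2, 0, 0]],
    [35, [0, 0.014, 0.075], [-0.233, 0, 0]],
    [35, [0, 0.018, 0.085], [-0.267, 0, 0]],
    [35, [0, 0.023, 0.095], [-0.3, 0, 0]],
    [35, [0, 0.028, 0.105], [-0.333, 0, 0]],
  ],
)

```text
time: 4.37
eef_pos: [0.5219, -0.0585, 0.0993]
tcp_rot: [-0.098, 0.701, 0.099, 0.699]
contact_force: [-1.5, 0.3, -0.3]
opening: 0.352
```

Run:
```python
from h import *
show()
d,V=cam('side');c=d['color'][150:250,270:410,::-1];cv2.imwrite('pics/c.png',cv2.resize(c,None,fx=5,fy=5,interpolation=cv2.INTER_CUBIC))
```

```text
t 4.37 p [ 0.5219 -0.0585  0.0993] yaw 16.09 x [-0.003  0.001 -1.   ] q [-0.3   0.11  2.04  0.    0.99 -0.59] F [-1.5  0.3 -0.3] op 0.352
```

View pics/c.png

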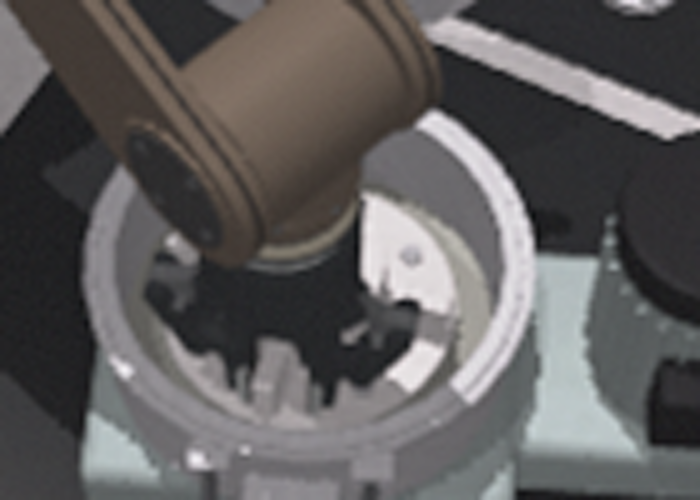

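The bar sits between the fingers at (280,390) and the rotor is turning with a contact force of about 1.5 N. I'll continue for another 60°.

>>> play_rows(
  rows=[
    [35, [0, 0, 0.011], [-0.033, 0, 0]],
    [35, [0, 0.001, 0.022], [-0.067, 0, 0]],
    [35, [0, 0.003, 0.033], [-0.1, 0, 0]],
    [35, [0, 0.005, 0.044], [-0.133, 0, 0]],
    [35, [0, 0.007, 0.054], [-0.167, 0, 0]],
    [35, [0, 0.01, 0.065], [-0.2, 0, 0]],
    [35, [0, 0.014, 0.075], [-0.233, 0, 0]],
    [35, [0, 0.018, 0.085], [-0.267, 0, 0]],
    [35, [0, 0.023, 0.095], [-0.3, 0, 0]],
    [35, [0, 0.028, 0.105], [-0.333, 0, 0]],
  ],
)

```text
time: 5.25
eef_pos: [0.5501, -0.0421, 0.0995]
tcp_rot: [-0.276, 0.652, 0.277, 0.65]
contact_force: [-1.9, -1.3, 1.0]
opening: 0.351
```

>>> play_rows(
  rows=[
    [35, [0, 0, 0.011], [-0.033, 0, 0]],
    [35, [0, 0.001, 0.022], [-0.067, 0, 0]],
    [35, [0, 0.003, 0.033], [-0.1, 0, 0]],
    [35, [0, 0.005, 0.044], [-0.133, 0, 0]],
    [35, [0, 0.007, 0.054], [-0.167, 0, 0]],
    [35, [0, 0.01, 0.065], [-0.2, 0, 0]],
    [35, [0, 0.014, 0.075], [-0.233, 0, 0]],
    [35, [0, 0.018, 0.085], [-0.267, 0, 0]],
    [35, [0, 0.023, 0.095], [-0.3, 0, 0]],
    [35, [0, 0.028, 0.105], [-0.333, 0, 0]],
  ],
)

```text
time: 6.08
eef_pos: [0.5662, -0.0139, 0.0997]
tcp_rot: [-0.435, 0.558, 0.435, 0.557]
contact_force: [-0.9, -0.8, -0.5]
opening: 0.348
```

Run:
```python
from h import *
show();s,r=pose();v=s['eef_pos'][:2]-[.503,.003];print(np.hypot(*v),np.degrees(np.arctan2(v[1],v[0])))
```

```text
t 6.08 p [ 0.5662 -0.0139  0.0997] yaw 75.98 x [-0.002 -0.001 -1.   ] q [-0.2   0.2   1.94 -0.    1.   -1.53] F [-0.9 -0.8 -0.5] op 0.348
0.06541782365916077 -14.962020251651401
```

>>> play_rows(
  rows=[
    [35, [0, 0, 0.007], [-0.022, 0, 0]],
    [35, [0, 0.001, 0.015], [-0.044, 0, 0]],
    [35, [0, 0.001, 0.022], [-0.067, 0, 0]],
    [35, [0, 0.002, 0.029], [-0.089, 0, 0]],
    [35, [0, 0.003, 0.036], [-0.111, 0, 0]],
    [35, [0, 0.005, 0.044], [-0.133, 0, 0]],
    [35, [0, 0.006, 0.051], [-0.156, 0, 0]],
    [35, [0, 0.008, 0.058], [-0.178, 0, 0]],
    [35, [0, 0.01, 0.065], [-0.2, 0, 0]],
    [35, [0, 0.013, 0.072], [-0.222, 0, 0]],
  ],
)

```text
time: 6.92
eef_pos: [0.5681, 0.0079, 0.0999]
tcp_rot: [0.525, -0.474, -0.525, -0.473]
contact_force: [0.4, -1.8, -1.2]
opening: 0.35
```

>>> play_rows(
  rows=[
    [35, [0, 0, 0.007], [-0.022, 0, 0]],
    [35, [0, 0.001, 0.015], [-0.044, 0, 0]],
    [35, [0, 0.001, 0.022], [-0.067, 0, 0]],
    [35, [0, 0.002, 0.029], [-0.089, 0, 0]],
    [35, [0, 0.003, 0.036], [-0.111, 0, 0]],
  ],
)

```text
time: 7.33
eef_pos: [0.5662, 0.0188, 0.1001]
tcp_rot: [0.565, -0.426, -0.564, -0.426]
contact_force: [0.0, -1.7, 0.3]
opening: 0.354
```

Run:
```python
from h import *
show();s,r=pose();v=s['eef_pos'][:2]-[.503,.003];print(np.hypot(*v),np.degrees(np.arctan2(v[1],v[0])))
d,V=cam('top');c=d['color'][150:250,240:370,::-1];cv2.imwrite('pics/d.png',cv2.resize(c,None,fx=5,fy=5,interpolation=cv2.INTER_CUBIC))
d,V=cam('side');cv2.imwrite('pics/d2.png',d['color'][...,::-1])
```

```text
t 7.33 p [0.5662 0.0188 0.1001] yaw 105.91 x [ 0. -0. -1.] q [-0.15  0.2   1.94 -0.    1.   -1.99] F [ 0.  -1.7  0.3] op 0.354
0.06518438911814646 14.027650052977476
```

View pics/d.png

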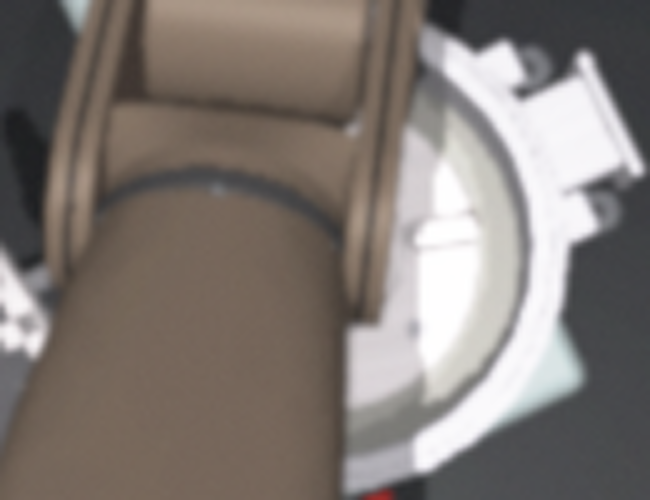

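The right-hand bar, at (450,232) in the crop, puts the tab at about +5°, just short of the keyway. I'll continue slowly and watch the force.

>>> play_rows(
  rows=[
    [35, [0, 0, 0.007], [-0.022, 0, 0]],
    [35, [0, 0.001, 0.015], [-0.044, 0, 0]],
    [35, [0, 0.001, 0.022], [-0.067, 0, 0]],
  ],
)

```text
time: 7.68
eef_pos: [0.5641, 0.0246, 0.1]
tcp_rot: [0.586, -0.396, -0.586, -0.396]
contact_force: [-1.7, -1.4, 1.3]
opening: 0.35
```

>>> play_rows(
  rows=[
    [35, [0, 0, 0.007], [-0.022, 0, 0]],
    [35, [0, 0.001, 0.015], [-0.044, 0, 0]],
    [35, [0, 0.001, 0.022], [-0.067, 0, 0]],
  ],
)

```text
time: 7.93
eef_pos: [0.5621, 0.0298, 0.1001]
tcp_rot: [0.607, -0.365, -0.605, -0.364]
contact_force: [1.9, -6.8, -0.9]
opening: 0.35
```

Run:
```python
from h import *
show()
a=cv2.imread('pics/d2.png');d,V=cam('side');b=d['color'][...,::-1]
f=lambda I:cv2.resize(I[155:245,280:390],None,fx=3.6,fy=5)
cv2.imwrite('pics/e.png',np.hstack([f(a),f(b)]))
```

```text
t 7.93 p [0.5621 0.0298 0.1001] yaw 117.95 x [ 0.002 -0.003 -1.   ] q [-0.13  0.19  1.95 -0.    1.   -2.18] F [ 1.9 -6.8 -0.9] op 0.35
```

The force jumped to 7 N, so the tab has likely dropped into the keyway. I'll back off a little, lift out and look.

>>> play_rows(
  rows=[
    [35, [0, 0, -0.012], [0.036, 0, 0]],
    [35, [0, 0.0, -0.025], [0.07, 0, 0]],
    [35, [-0.05, 0, -0.025], [0.07, 0, 0]],
    [35, [-0.15, 0, -0.025], [0.07, 0, 0]],
    [35, [-0.28, 0, -0.025], [0.07, 0, 0]],
    [35, [-0.42, 0, -0.025], [0.07, 0, 0]],
    [35, [-0.56, 0, -0.025], [0.07, 0, 0]],
    [35, [-0.7, 0, -0.025], [0.07, 0, 0]],
    [35, [-0.84, 0, -0.025], [0.07, 0, 0]],
    [35, [-0.98, 0, -0.025], [0.07, 0, 0]],
  ],
)

```text
time: 8.82
eef_pos: [0.5644, 0.0245, 0.3946]
tcp_rot: [0.585, -0.398, -0.584, -0.398]
contact_force: [1.1, 0.9, -0.6]
opening: 0.349
```

Run:
```python
from h import *
show()
d,V=cam('side');a=d['color'][...,::-1];e,W=cam('top');b=e['color'][...,::-1]
cv2.imwrite('pics/f.png',np.hstack([cv2.resize(a[155:245,280:390],(400,400)),cv2.resize(b[150:250,250:350],(400,400))]))
print(rel([.553,.372,.45],34*np.pi/180),)
```

```text
t 8.82 p [0.5644 0.0245 0.3946] yaw 111.52 x [ 0.001  0.    -1.   ] q [-0.14 -0.04  1.64  0.    1.54 -2.08] F [ 1.1  0.9 -0.6] op 0.349
[[-0.16, -0.384, 1.095], [0.861, 0.002, 0.012], [-1.139, -0.012, 0.002]]
```

View pics/f.png

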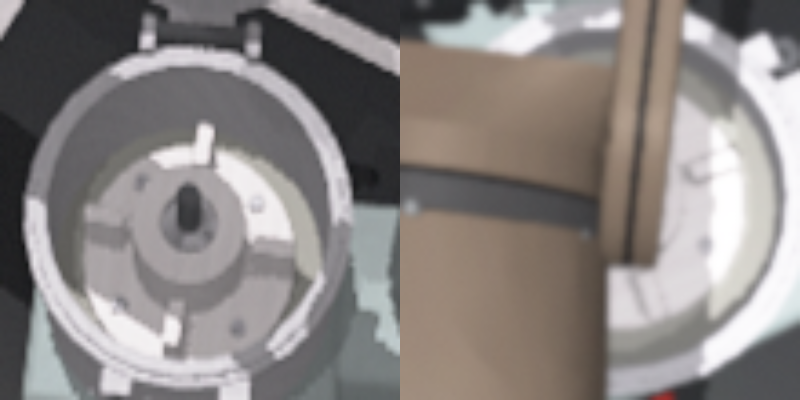

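The rotor now sits low: the stub stands well proud of the hub at (187,205). I'll check the height with numbers once the arm is clear. Now over the lid to the cap.

>>> play_rows(
  rows=[
    [60, [-0.14, 0, 0], [0.08, 0, 0]],
    [60, [-0.19, -0.1, 0.1], [0.16, 0, 0]],
    [60, [-0.19, -0.2, 0.25], [0.24, 0, 0]],
    [60, [-0.19, -0.25, 0.4], [0.32, 0, 0]],
    [60, [-0.19, -0.28, 0.53], [0.4, 0, 0]],
    [60, [-0.19, -0.3, 0.66], [0.48, 0, 0]],
    [60, [-0.19, -0.33, 0.79], [0.56, 0, 0]],
    [60, [-0.19, -0.35, 0.92], [0.64, 0, 0]],
    [60, [-0.19, -0.37, 1.0], [0.72, 0, 0]],
    [60, [-0.19, -0.384, 1.0], [0.8, 0, 0]],
  ],
)

```text
time: 9.75
eef_pos: [0.5593, 0.3507, 0.4485]
tcp_rot: [-0.257, 0.659, 0.258, 0.658]
contact_force: [1.1, -0.2, 0.7]
opening: 0.596
```

Run:
```python
from h import *
show()
print(rel([.553,.372,.12],34*np.pi/180),)
```

```text
t 9.75 p [0.5593 0.3507 0.4485] yaw 42.71 x [-0.002  0.002 -1.   ] q [ 0.41  0.18  1.32  0.    1.65 -0.34] F [ 1.1 -0.2  0.7] op 0.596
[[1.095, 0.064, 0.033], [0.097, -0.0, -0.002], [-1.903, 0.002, -0.0]]
```

>>> play_rows(
  rows=[
    [80, [0.1, 0.064, 0.033], [0.05, 0, 0]],
    [80, [0.24, 0.064, 0.033], [0.1, 0, 0]],
    [80, [0.38, 0.064, 0.033], [0.1, 0, 0]],
    [80, [0.52, 0.064, 0.033], [0.1, 0, 0]],
    [80, [0.65, 0.064, 0.033], [0.1, 0, 0]],
    [80, [0.78, 0.064, 0.033], [0.1, 0, 0]],
    [80, [0.9, 0.064, 0.033], [0.1, 0, 0]],
    [80, [1.0, 0.064, 0.033], [0.1, 0, 0]],
    [80, [1.0, 0.064, 0.033], [0.1, 0, 0]],
    [80, [1.0, 0.064, 0.033], [0.1, 0, 0]],
  ],
)

```text
time: 10.58
eef_pos: [0.5543, 0.3659, 0.1468]
tcp_rot: [-0.206, 0.678, 0.205, 0.675]
contact_force: [0.9, -0.8, 0.6]
opening: 0.802
```

Run:
```python
from h import *
show()
print(rel([.553,.372,.03],34*np.pi/180),)
d,V=cam('side');a=d['color'][...,::-1];print(proj(d,V,(.553,.372,.06)),proj(d,V,pose()[0]['eef_pos']))
cv2.imwrite('pics/g.png',np.hstack([cv2.resize(a[80:180,340:440],(400,400)),cv2.resize(a[155:245,280:390],(400,400))]))
```

```text
t 10.58 p [0.5543 0.3659 0.1468] yaw 33.8 x [-0.005 -0.002 -1.   ] q [ 0.43  0.34  1.67  0.    1.14 -0.16] F [ 0.9 -0.8  0.6] op 0.802
[[0.389, 0.019, 0.01], [-0.002, -0.003, -0.001], [1.998, -0.001, 0.005]]
[399.45974358 132.83735404] [404.29274166 113.90811263]
```

View pics/g.png

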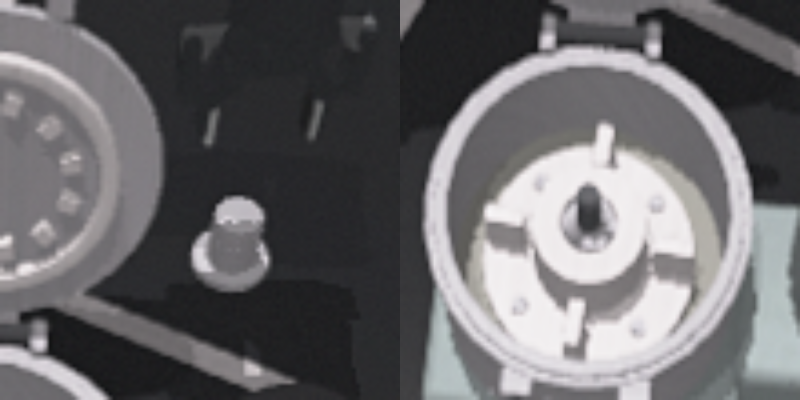

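Fingers straddle the cap's line above it, and the rotor looks level and low. Descend, check, then grip.

>>> play_rows(
  rows=[
    [80, [0.1, 0.016, 0.008], [0, 0, 0]],
    [80, [0.2, 0.016, 0.008], [0, 0, 0]],
    [80, [0.28, 0.016, 0.008], [0, 0, 0]],
    [80, [0.34, 0.016, 0.008], [0, 0, 0]],
    [80, [0.38, 0.016, 0.008], [0, 0, 0]],
    [80, [0.39, 0.016, 0.008], [0, 0, 0]],
    [80, [0.39, 0.016, 0.008], [0, 0, 0]],
    [80, [0.39, 0.016, 0.008], [0, 0, 0]],
  ],
)

```text
time: 11.3
eef_pos: [0.5567, 0.3728, 0.0349]
tcp_rot: [-0.206, 0.675, 0.206, 0.678]
contact_force: [1.5, 0.7, 0.4]
opening: 0.803
```

Run:
```python
from h import *
show()
print(rel([.553,.372,.03],34*np.pi/180))
d,V=cam('side');
for z in(.117,.129):print(proj(d,V,(.503,.003,z)),[proj(d,V,(.503+.042*np.cos(a),.003+.042*np.sin(a),z)).round(1).tolist() for a in (np.radians(-61),np.radians(28.6),np.radians(208.6),np.radians(119))])
g=cv2.cvtColor(d['color'],cv2.COLOR_RGB2GRAY);print(g[190:236,331].tolist());print(g[203,300:362].tolist())
```

```text
t 11.3 p [0.5567 0.3728 0.0349] yaw 33.85 x [ 0.004  0.002 -1.   ] q [ 0.44  0.48  1.7   0.    0.95 -0.15] F [1.5 0.7 0.4] op 0.803
[[0.016, 0.005, -0.012], [-0.002, 0.003, 0.0], [1.998, 0.001, -0.004]]
[331.13425493 203.95568125] [[331.4, 217.8], [347.0, 203.9], [315.3, 204.0], [330.9, 190.7]]
[331.13799487 201.5632779 ] [[331.4, 215.5], [347.2, 201.5], [315.1, 201.7], [330.9, 188.2]]
[237, 237, 238, 238, 240, 231, 159, 103, 106, 110, 100, 74, 67, 58, 58, 58, 60, 96, 174, 228, 195, 163, 235, 237, 237, 238, 239, 239, 214, 118, 124, 124, 126, 120, 114, 120, 126, 171, 217, 170, 133, 166, 205, 216, 215, 212]
[92, 100, 123, 216, 246, 243, 243, 243, 243, 243, 240, 239, 239, 231, 224, 224, 226, 239, 238, 237, 236, 238, 238, 228, 196, 202, 217, 211, 163, 47, 57, 58, 57, 52, 61, 148, 195, 214, 194, 192, 238, 240, 238, 237, 237, 237, 237, 234, 235, 234, 233, 238, 238, 238, 237, 236, 236, 237, 221, 177, 174, 175]
```

The hub's front edge is at row 218.3, against 217.8 predicted for home and 215.5 for riding, so the rotor is home. Grip the cap and lift.

>>> play_rows(
  rows=[
    [80, [0.012, 0, -0.01], [0, 0, 0]],
    [80, [0.012, 0, -0.01], [0, 0, 0]],
    [30, [0.012, 0, -0.01], [0, 0, 0]],
    [30, [0.012, 0, -0.01], [0, 0, 0]],
    [30, [0.012, 0, -0.01], [0, 0, 0]],
    [30, [0.012, 0, -0.01], [0, 0, 0]],
    [30, [0.012, 0, -0.01], [0, 0, 0]],
    [30, [0.012, 0, -0.01], [0, 0, 0]],
  ],
  force=60,
)

```text
time: 12.02
eef_pos: [0.553, 0.3706, 0.0295]
tcp_rot: [-0.206, 0.676, 0.206, 0.677]
contact_force: [0.1, 0.6, 3.8]
opening: 0.451
```

Run:
```python
from h import *
show()
```

```text
t 12.02 p [0.553  0.3706 0.0295] yaw 33.86 x [ 0.001  0.001 -1.   ] q [ 0.44  0.49  1.71  0.    0.94 -0.15] F [0.1 0.6 3.8] op 0.451
```

>>> play_rows(
  rows=[
    [30, [-0.05, 0, 0], [0, 0, 0]],
    [30, [-0.15, 0, 0], [0, 0, 0]],
    [30, [-0.28, 0, 0], [0, 0, 0]],
    [30, [-0.4, 0, 0], [0, 0, 0]],
    [30, [-0.52, 0, 0], [0, 0, 0]],
    [30, [-0.64, 0, 0], [0, 0, 0]],
    [30, [-0.76, 0, 0], [0, 0, 0]],
    [30, [-0.88, 0, 0], [0, 0, 0]],
    [30, [-1.0, 0, 0], [0, 0, 0]],
  ],
)

```text
time: 12.77
eef_pos: [0.5514, 0.3699, 0.33]
tcp_rot: [-0.206, 0.677, 0.206, 0.676]
contact_force: [1.0, -0.2, -2.4]
opening: 0.449
```

>>> play_rows(
  rows=[
    [30, [-0.12, 0, 0], [0, 0, 0]],
    [30, [-0.24, 0, 0], [0, 0, 0]],
    [30, [-0.36, 0, 0], [0, 0, 0]],
    [30, [-0.45, 0, 0], [0, 0, 0]],
    [30, [-0.48, 0, 0], [0, 0, 0]],
    [30, [-0.48, 0, 0], [0, 0, 0]],
  ],
)

```text
time: 13.27
eef_pos: [0.5525, 0.3704, 0.4763]
tcp_rot: [-0.206, 0.675, 0.206, 0.678]
contact_force: [-0.1, 0.2, -2.1]
opening: 0.451
```

Run:
```python
from h import *
show();print(rel([.503,.003,.47],20*np.pi/180))
```

```text
t 13.27 p [0.5525 0.3704 0.4763] yaw 33.86 x [ 0.005  0.002 -1.   ] q [ 0.44  0.19  1.25  0.    1.69 -0.15] F [-0.1  0.2 -2.1] op 0.451
[[0.017, -0.925, -0.819], [0.154, 0.003, 0.0], [-1.846, -0.0, 0.005]]
```

>>> play_rows(
  rows=[
    [30, [0, -0.08, -0.07], [0, 0, 0]],
    [30, [0, -0.18, -0.16], [0.03, 0, 0]],
    [30, [0, -0.28, -0.25], [0.06, 0, 0]],
    [30, [0, -0.38, -0.34], [0.09, 0, 0]],
    [30, [0, -0.48, -0.43], [0.12, 0, 0]],
    [30, [0, -0.58, -0.52], [0.154, 0, 0]],
    [30, [0, -0.68, -0.61], [0.154, 0, 0]],
    [30, [0, -0.78, -0.7], [0.154, 0, 0]],
    [30, [0, -0.87, -0.78], [0.154, 0, 0]],
    [30, [0, -0.925, -0.819], [0.154, 0, 0]],
  ],
)

```text
time: 14.1
eef_pos: [0.5014, -0.0001, 0.4689]
tcp_rot: [-0.121, 0.699, 0.122, 0.694]
contact_force: [0.9, -0.2, -1.3]
opening: 0.454
```

>>> play_rows(
  rows=[
    [30, [0.05, 0, 0], [0, 0, 0]],
    [30, [0.15, 0, 0], [0, 0, 0]],
    [30, [0.27, 0, 0], [0, 0, 0]],
    [30, [0.39, 0, 0], [0, 0, 0]],
    [30, [0.5, 0, 0], [0, 0, 0]],
    [30, [0.6, 0, 0], [0, 0, 0]],
    [30, [0.7, 0, 0], [0, 0, 0]],
    [30, [0.77, 0, 0], [0, 0, 0]],
    [30, [0.8, 0, 0], [0, 0, 0]],
    [30, [0.8, 0, 0], [0, 0, 0]],
  ],
)

```text
time: 14.93
eef_pos: [0.4997, 0.0036, 0.2271]
tcp_rot: [-0.121, 0.7, 0.124, 0.693]
contact_force: [0.7, -0.5, -1.8]
opening: 0.45
```

Run:
```python
from h import *
show();print(rel([.503,.003,.2],20*np.pi/180))
d,V=cam('side');a=d['color'][...,::-1]
cv2.imwrite('pics/i.png',cv2.resize(a[140:240,280:390],(770,600),interpolation=cv2.INTER_CUBIC))
p=pose()[0]['eef_pos'];print(proj(d,V,p-[0,0,.0295]),proj(d,V,p),proj(d,V,(.503,.003,.146)))
```

```text
t 14.93 p [0.4997 0.0036 0.2271] yaw 20.0 x [-0.01   0.002 -1.   ] q [-0.2  -0.1   2.    0.    1.25 -0.55] F [ 0.7 -0.5 -1.8] op 0.45
[[0.09, -0.006, 0.01], [-0.0, -0.006, -0.004], [2.0, -0.006, 0.009]]
[330.64930626 185.8419716 ] [330.64523194 178.90093543] [331.14337782 198.08794454]
```

View pics/i.png

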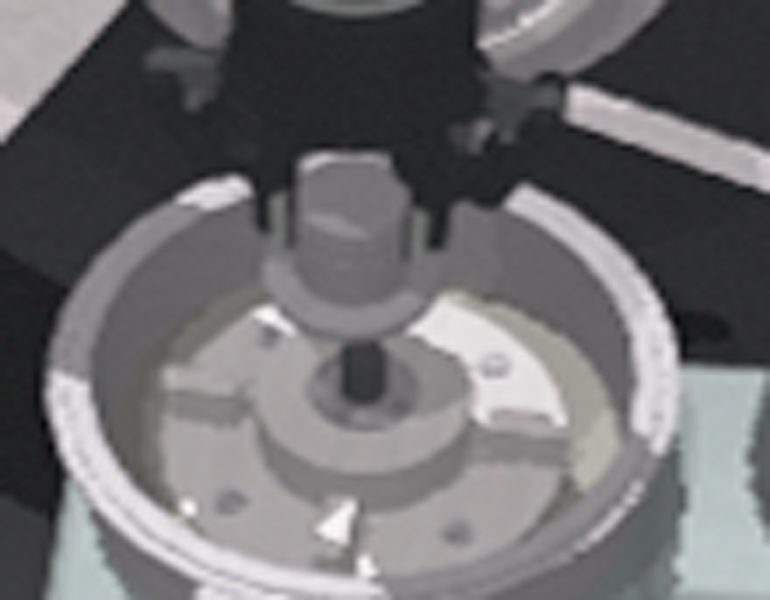

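The cap hangs above the stub. Flange centre is at x≈349, stub at x≈364 in the crop, so the cap needs about +4 mm along tool z. I'll lower to just over the stub, settle, and measure accurately.

>>> play_rows(
  rows=[
    [30, [0.03, 0, 0.012], [0, 0, 0]],
    [30, [0.07, 0, 0.012], [0, 0, 0]],
    [30, [0.11, 0, 0.012], [0, 0, 0]],
    [30, [0.13, 0, 0.012], [0, 0, 0]],
    [30, [0.13, 0, 0.012], [0, 0, 0]],
    [30, [0.13, 0, 0.012], [0, 0, 0]],
    [30, [0.13, 0, 0.012], [0, 0, 0]],
    [30, [0.13, 0, 0.012], [0, 0, 0]],
  ],
)

```text
time: 15.65
eef_pos: [0.5069, 0.0041, 0.1945]
tcp_rot: [-0.123, 0.696, 0.123, 0.697]
contact_force: [-0.3, -0.2, -1.7]
opening: 0.45
```

Run:
```python
from h import *
show()
I=0
for _ in range(4): d,V=cam('side');I=I+d['color'].astype(float)/4
a=I.astype(np.uint8)[...,::-1]
cv2.imwrite('pics/j.png',cv2.resize(a[165:230,300:365],(600,600),interpolation=cv2.INTER_CUBIC))
p=pose()[0]['eef_pos'];b=p-[0,0,.0295]
u=np.array([.878,.479,0]);u/=np.linalg.norm(u);w=np.array([u[1],-u[0],0])
f=lambda q:((proj(d,V,q)-[300,165]+.5)*600/65).round(0)
for n,c,r,z in(('flange bot',b,.032,0),('flange top',b,.032,.01),('hub',np.array([.503,.003,.117]),.042,0),('stubtop',np.array([.503,.003,.146]),.009,0)):
    c=c+[0,0,z];print(n,'c',f(c),'L',f(c-u*r),'R',f(c+u*r),'front',f(c+w*r),'back',f(c-w*r))
g=cv2.cvtColor(a,cv2.COLOR_BGR2GRAY)
```

```text
t 15.65 p [0.5069 0.0041 0.1945] yaw 20.0 x [ 0.001 -0.    -1.   ] q [-0.19 -0.05  2.02  0.    1.18 -0.54] F [-0.3 -0.2 -1.7] op 0.45
flange bot c [306. 276.] L [189. 276.] R [422. 275.] front [307. 375.] back [305. 180.]
flange top c [306. 256.] L [189. 257.] R [424. 255.] front [307. 356.] back [305. 159.]
hub c [292. 364.] L [146. 365.] R [439. 363.] front [293. 492.] back [291. 242.]
stubtop c [292. 310.] L [260. 310.] R [324. 310.] front [292. 337.] back [292. 283.]
```

View pics/j.png

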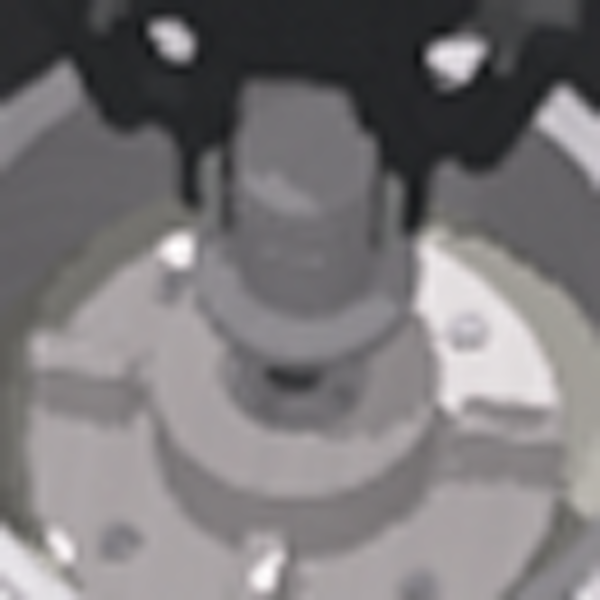

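Image measurements, in crop pixels:

| Feature | Measured | Predicted |
|---|---|---|
| Flange centre, x | 305 | 306 |
| Flange front, y | 366 | 375 |
| Hub centre, x | 296 | 292 |
| Hub front, y | 498 | 492 |

So the cap needs about -4 mm along tool y and -3 mm along tool z. Correct, then start lowering gently.

>>> play_rows(
  rows=[
    [30, [0, -0.013, -0.01], [0, 0, 0]],
    [30, [0, -0.013, -0.01], [0, 0, 0]],
    [30, [0, -0.013, -0.01], [0, 0, 0]],
    [30, [0.02, -0.013, -0.01], [0, 0, 0]],
    [30, [0.04, -0.013, -0.01], [0, 0, 0]],
    [30, [0.06, -0.013, -0.01], [0, 0, 0]],
    [30, [0.075, -0.013, -0.01], [0, 0, 0]],
    [30, [0.09, -0.013, -0.01], [0, 0, 0]],
    [30, [0.09, -0.013, -0.01], [0, 0, 0]],
  ],
)

```text
time: 16.6
eef_pos: [0.5043, 0.0003, 0.1651]
tcp_rot: [-0.122, 0.697, 0.123, 0.696]
contact_force: [0.8, 2.2, -3.7]
opening: 0.452
```

The cap is about 10 mm over the stub with only about 2 N sideways. I'll carry on down.

>>> play_rows(
  rows=[
    [30, [0.015, -0.003, 0], [0, 0, 0]],
    [30, [0.03, -0.003, 0], [0, 0, 0]],
    [30, [0.04, -0.003, 0], [0, 0, 0]],
    [30, [0.05, -0.003, 0], [0, 0, 0]],
    [30, [0.055, -0.003, 0], [0, 0, 0]],
    [30, [0.06, -0.003, 0], [0, 0, 0]],
    [30, [0.06, -0.003, 0], [0, 0, 0]],
  ],
)

```text
time: 17.18
eef_pos: [0.505, 0.0003, 0.1484]
tcp_rot: [-0.121, 0.696, 0.124, 0.696]
contact_force: [-1.5, 6.1, 0.2]
opening: 0.451
```

The stub pushes the tool toward +y, so I'll relax that way, lower the last 2 mm, then open.

>>> play_rows(
  rows=[
    [30, [0, 0.006, 0], [0, 0, 0]],
    [30, [0.003, 0.006, 0], [0, 0, 0]],
    [30, [0.006, 0.006, 0], [0, 0, 0]],
    [30, [0.007, 0.006, 0], [0, 0, 0]],
  ],
)

```text
time: 17.52
eef_pos: [0.5046, 0.0005, 0.1465]
tcp_rot: [-0.123, 0.696, 0.123, 0.696]
contact_force: [-1.1, 2.1, 1.4]
opening: 0.454
```

>>> play_rows(
  rows=[
    [50, [0, 0, 0], [0, 0, 0]],
    [60, [0, 0, 0], [0, 0, 0]],
    [65, [0, 0, 0], [0, 0, 0]],
    [65, [0, 0, 0], [0, 0, 0]],
  ],
)

```text
time: 17.85
eef_pos: [0.5049, -0.0001, 0.1469]
tcp_rot: [-0.123, 0.696, 0.122, 0.697]
contact_force: [0.2, -0.2, -0.3]
opening: 0.652
```

Released with no residual force. I'll lift straight up and check.

>>> play_rows(
  rows=[
    [65, [-0.05, 0, 0], [0, 0, 0]],
    [65, [-0.12, 0, 0], [0, 0, 0]],
    [65, [-0.2, 0, 0], [0, 0, 0]],
    [65, [-0.32, 0, 0], [0, 0, 0]],
    [65, [-0.45, 0, 0], [0, 0, 0]],
    [65, [-0.57, 0, 0], [0, 0, 0]],
    [65, [-0.7, 0, 0], [0, 0, 0]],
    [65, [-0.82, 0, 0], [0, 0, 0]],
    [65, [-0.95, 0, 0], [0, 0, 0]],
    [65, [-0.95, 0, 0], [0, 0, 0]],
  ],
)

```text
time: 18.68
eef_pos: [0.5064, -0.0003, 0.442]
tcp_rot: [-0.125, 0.691, 0.12, 0.702]
contact_force: [0.5, -0.0, 2.2]
opening: 0.648
```

Run:
```python
from h import *
show()
d,V=cam('side');a=d['color'][...,::-1]
cv2.imwrite('pics/k.png',np.hstack([cv2.resize(a[165:230,300:365],(450,450),interpolation=cv2.INTER_CUBIC),cv2.resize(a[190:390,180:300],(270,450))]))
f=lambda q:((proj(d,V,q)-[300,165]+.5)*450/65).round(0)
u=np.array([.878,.479,0]);w=np.array([.479,-.878,0]);c=np.array([.5045,.0018,0])
for z in(.117,.127,.177):
  for r in(.032,.02): print(z,r,f(c+[0,0,z]-u*r),f(c+[0,0,z]+u*r),f(c+[0,0,z]+w*r),f(c+[0,0,z]-w*r))
```

```text
t 18.68 p [ 5.064e-01 -3.000e-04  4.420e-01] yaw 19.99 x [ 0.016 -0.004 -1.   ] q [-0.2  -0.18  1.69 -0.    1.62 -0.55] F [ 0.5 -0.   2.2] op 0.648
0.117 0.032 [137. 278.] [305. 277.] [222. 350.] [220. 207.]
0.117 0.02 [169. 277.] [273. 277.] [221. 322.] [221. 233.]
0.127 0.032 [136. 264.] [306. 263.] [222. 337.] [220. 193.]
0.127 0.02 [168. 264.] [274. 263.] [221. 309.] [221. 219.]
0.177 0.032 [133. 191.] [310. 190.] [222. 266.] [221. 118.]
0.177 0.02 [166. 191.] [276. 191.] [222. 238.] [221. 145.]
```

The picture limit is reached, so I'll check by numbers: edge profiles through the cap, and bystanders compared with the first picture.

Run:
```python
from h import *
d,V=cam('side');I=d['color'];g=cv2.cvtColor(I,cv2.COLOR_RGB2GRAY).astype(int)
print('col331 rows180-225',g[180:226,331].tolist());print('row190 cols315-350',g[190,315:351].tolist());print('row204',g[204,312:352].tolist())
q=lambda p:proj(d,V,p).round(1)
c=np.array([.5045,.0018,0]);w=np.array([.479,-.878,0]);u=np.array([.878,.479,0])
print('captop back',q(c-w*.02+[0,0,.177]),'front',q(c+w*.02+[0,0,.177]),'grip foot',q(c+w*.02+[0,0,.127]),'flange top front',q(c+w*.032+[0,0,.127]),'bot',q(c+w*.032+[0,0,.117]),'hub front',q(c+w*.042+[0,0,.117]))
print('grip LR',q(c-u*.02+[0,0,.177]),q(c+u*.02+[0,0,.177]),'flange LR',q(c-u*.032+[0,0,.127]),q(c+u*.032+[0,0,.127]))
A=cv2.imread('pics/side0.png');T=cv2.imread('pics/top0.png');t=cam('top')[0]['color'][...,::-1]
def cen(im,x0,y0,x1,y1,th=70):
    m=im[y0:y1,x0:x1].max(2)>th;return np.round([np.nonzero(m)[1].mean()+x0,np.nonzero(m)[0].mean()+y0,m.sum()],1)
B=np.ascontiguousarray(I[...,::-1])
for n,b in(('mortar',(190,283,245,336)),('jar',(246,328,292,378))):print(n,cen(A,*b),cen(B,*b))
for n,b in(('canister T',(138,215,192,262)),('jar T',(428,155,480,203)),('mortar T',(424,214,482,266))):print(n,cen(T,*b,120),cen(t,*b,120))
```

```text
col331 rows180-225 [106, 109, 107, 108, 111, 112, 123, 141, 141, 142, 142, 142, 141, 139, 140, 140, 141, 142, 143, 134, 111, 113, 108, 113, 114, 110, 110, 110, 108, 116, 136, 140, 142, 134, 112, 138, 168, 168, 154, 125, 126, 126, 124, 120, 121, 125]
row190 cols315-350 [110, 107, 120, 162, 194, 207, 231, 243, 241, 224, 158, 136, 140, 142, 142, 142, 142, 140, 140, 138, 139, 139, 137, 132, 200, 242, 241, 229, 208, 187, 170, 160, 159, 144, 120, 121]
row204 [171, 157, 140, 151, 159, 168, 168, 154, 136, 142, 142, 136, 118, 103, 106, 106, 107, 113, 115, 114, 120, 115, 109, 106, 102, 104, 105, 109, 113, 117, 127, 162, 215, 229, 234, 228, 225, 238, 238, 237]
captop back [331.4 185.5] front [331.5 198.8] grip foot [331.5 209.1] flange top front [331.5 213.1] bot [331.5 215. ] hub front [331.5 218.4]
grip LR [323.5 192.1] [339.4 192. ] flange LR [319.2 202.6] [343.6 202.5]
mortar [ 218.5  304.8 2312. ] [ 216.1  306.5 2601. ]
jar [ 267.7  350.3 1983. ] [ 267.4  350.5 2008. ]
canister T [ 160.7  239.2 1103. ] [ 161.1  239.3 1135. ]
jar T [ 454.1  179.9 1245. ] [ 454.  180. 1258.]
mortar T [ 453.4  240.9 1504. ] [ 453.3  240.9 1525. ]
```

All edges match the seated cap within about 0.5 px, and the bystanders haven't moved. Handing in.

```bash
python3 -c "
from h import *
show();print(ctrl.sign_off())"
```

```text
t 18.83 p [5.047e-01 2.000e-04 4.319e-01] yaw 19.98 x [ 0.001 -0.001 -1.   ] q [-0.2  -0.18  1.7  -0.    1.61 -0.55] F [ 0.2  0.5 -1.2] op 0.649
the job is handed in; nothing more can be done
None
```

The herb mill is back together: the rotor is keyed and fully home, and the cap is down on its hub and released. I handed the job in at 18.8 s with the gripper clear of everything.

**Rotor:** I pushed it about 115° counter-clockwise by one bar, held loosely between the open jaws, until the force jumped from about 2 to 7 N. The side view then put the hub's front edge at row 218.3. Home should give 217.8, and still riding would give 215.5.

**Cap:** It went over the stub with up to about 6 N of side force, which I eased off before letting go. After release its edges and the hub's were all within about 0.5 px of where a seated, flush cap should appear.

**Bystanders:** In the top view the mortar, jar and canister are within 0.4 px of where they started. In the side view the mortar's measured centre shifted by about 2 to 3 px. I put that down to the arm's shadow having moved off it, since the top view shows no change.

The last look at the cap was by pixel profiles only, because the picture-viewing limit was reached.

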